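# Start the pump-cover hand screw on the jar filler

## Robot

A 7-joint arm with a two-finger parallel gripper is mounted at the origin on the work surface. World frame = base frame: x ahead of the robot, y to its left, z up, the work surface at z = 0. Lengths are in m, angles in rad, forces in N, time in s.
With the tool pointing down it reaches from about 0.4 to 0.85 m from the base axis. Payload 10.4 kg.
Tool frame: the origin (TCP) lies on the centre line of the jaws, within the pads' length; the fingertips stand 14 mm ahead of it and the grasp point (between the pads) lies 5 mm behind it (manip.tip_reach is the distance from the TCP to the fingertips, in m); z points along the fingers, y is the line along which they close (so a half turn about z gives the same grasp; the last joint's range is limited). The gripper opens to 85 mm and grips with 20 to 120 N. Pads are 22 mm wide; open, the fingers measure 114 mm over their backs; the gripper's body (76 mm by 85 mm) begins 54 mm behind the grasp point. The pads swing forward as they close: fully open they stand 13 mm farther back than shut.
Start: joints at [-1.208, 0.332, -0.065, 1.46, 0.022, 1.35, -0.088], TCP at [0.235, 0.579, 0.245] pointing down, gripper open.
Joint ranges: [-2.6, 2.6], [-0.5, 2.12], [-1.47, 1.34], [0.16, 2.42], [-1.27, 4.41], [0.06, 2.06], [-2.6, 2.6]. Speed limits (rad/s): [2.22, 2.22, 2.79, 2.79, 3.14, 3.14, 3.14].

## Interface

Orientations are given as a unit quaternion [x, y, z, w].
In Python, from workcell import manip gives the robot as it stands.
- The arm moves only by the shell command python3 -m pendant 'ROWS' [FORCE]. ROWS is JSON, a list of rows, each a list of 7 numbers: the shift along the tool's x, y, z in units of 50 mm (1.0 is 50 mm), then the turn, a rotation vector about the tool's x, y, z in units of 8 degrees (1.0 is 8 degrees), then the opening, from -1 (shut) to 1 (fully open), so that 0 is half open. In form: [[dx, dy, dz, ax, ay, az, jaw], ...]. A call has exactly 10 rows; each row is the pose to reach, as a shift and turn from the pose commanded when the call began, along the tool's axes at that moment; what a row does not reach only later rows make up. A row lasts 1/8 s, in which the tool goes at most 62.5 mm and 10.7 degrees, less where a joint would pass 70% of its speed; a pose out of reach is approached as far as the arm can. A call with a gripper value outside its range is refused whole. The fingers move at their own pace and stop on an object; FORCE is the grip in N (left out, the last holds). Time passes only in rows, so rows that repeat a pose let the fingers close, or fill a call up. It gives the time, the measured TCP pose, the force, the opening and the grip force at its end, in the units of the state.
- manip.get_obs(): the state, without advancing time (a new reading comes with each control period).
- manip.camera(name): name is "scene" or "top"; returns (picture, depth): 384x512x3 uint8, red, green, blue; 384x512 float32, m along the optical axis (not along the pixel's ray), 0 where there is no reading.
- manip.get_calibration(name): a dict with "fx", "fy", "cx", "cy" (pixels), "xyz" and "orientation" of the camera in the world. Camera axes: x right, y up, looking along -z (the intrinsics and any distortion apply to the point x, -y, -z); pixel columns grow to the right and rows downward; lengths in m; the calibration is good to about 2 mm. A picture is of the moment at which its call begins. get_calibration takes no time and is no camera call.
- manip.hand_in(): hands the job in; it is judged then, once.
Trained networks look in the newest picture that a camera, given by its name, has taken for a name from the list of things; names that differ only in an ending like _2 or _b are one class to them, and where a whole thing is asked for, a point or a joint stands for the part that bears it (a point fixed in the world has none). Each returns a list of dicts, best first, with "p" (0 to 1); they miss things now and then, are a little off and sometimes report something else, mostly with a low value. They report only what shows in the picture. A call takes as long as a camera call.
- manip.find_in(thing, camera): "box" ([left, top, right, bottom] in pixels, round what is visible of it).
- manip.trace(thing, camera): "pixels" (384x512 bool, what is visible of it) and "box" ([left, top, right, bottom] in pixels, round what is visible of it).
- manip.tip_of(thing, camera): "pixel" ([column, row] in pixels: a listed point, or the origin of a listed thing).
The state is a dict: "clock": time; "joint_pos": joint angles; "joint_velocities": joint speeds; "tau": joint torques, N m; "position": TCP position; "ee_rot": TCP orientation; "ft_force": force on the tool from outside, world axes, zero at the start; "torque": the same for the moment, N m; "grip_width": opening from 0.0 (shut) to 1.0 (fully open); "grasp_force": force on a finger pad.
Only numpy, scipy, OpenCV 4.12 (cv2) and the standard library are available. Lean on these libraries where they do the work, as an engineer would, in place of code of your own. Each camera call takes 0.05 s, during which the arm holds its last target. There are 200 camera calls.

## Task

The jar filler's pump cover is going back on: two of its three hand screws are already started, the third stands loose in its hole, higher than they do. Start it without crossing the thread: turn it backward (anticlockwise from above) until it drops into the start of the thread, then forward one full turn from there, never lifting it out, and finish still holding its knob. Leave the jars, spoon and spare seal where they are.

Things in the scene. Friction and masses are not known exactly. Their poses are not given: they have to be found in the camera images.
- cover_screw: The loose hand screw: dark knurled round steel knob, 34 mm across, 22 mm high, flat top with a black slot and a red spot at one end of it. Below: 26 mm wide collar 6 mm high, then a bright 20 mm threaded shank 36 mm long. About 0.2 kg. Origin: centre of the knob (half-way up), about 226 mm above the table at the start; z up, x along the slot to the red spot. Grip the knob from above, at any yaw.
- screw_hole (a point): Fixed point on the cover's top face, centre of the loose screw's hole; the knob's centre is 41.5 mm above it, less the depth sunk. The screw stays upright and centred here: it only turns and rises or sinks. Right-hand thread, 4 mm a turn, turns easily. Let go, it keeps its angle and sinks by its own weight (2 N). Held tight it sinks only with the hand: press it down lightly (a few N) or let go.
- screw_turn (a joint): Turn of the loose hand screw in rad, clockwise from above positive (forward, tightening). 0 is the start of the thread. Reads 0.6 to 1.8 at the start of the job; turned backward to -0.1 to -0.2 its foot comes off the blunt end of the thread's first ridge and it drops. One full turn forward from the drop is about 6.28.
- screw_depth (a joint): How far the loose hand screw has sunk, m, down positive. Riding on the first ridge before the drop: 0.004*turn/6.28 (0 to 0.0012). It drops by 4 mm, to 0.0039. Then in the thread: 0.004*(1 + turn/6.28), so 0.008 after one turn; play 0.6 mm. Turned forward while only half dropped, it jams on the end of the ridge: let it drop fully first.
- pump_head: Round pump head fixed on the filler's deck: steel, blue seal, aluminium cover 148 mm across, its top 61.5 mm above the origin (on the axis at deck height, 123 mm above the table; z up). Screws on a 55 mm radius circle, 95 mm apart: the loose one at -x, beside a small tab with a blue mark on the cover's rim; two like it, already started, 7 to 8 mm lower, at 60 degrees either side of +x. Yaw varies.
- filler: Bench jar filler, fixed: steel housing 360 (x) by 280 (y) mm, deck 123 mm high, white console 149 mm high along its +x edge, nozzle pipe 173 mm high from (20, 105) mm out to y = 210 mm, drip tray below it. Origin on the table under the housing's centre; the pump head's axis is at (-50, 0) mm.
- jar_scale_mid (a point): Closed jar of brown spread, 66 mm across and 85 mm high, standing on the bench scale at the left; the point is on its axis, half-way up. Leave alone.
- jar_a_mid (a point): Closed jar, 66 mm across, 85 mm high, in the steel tray at the right; the point is half-way up. Leave alone.
- jar_b_mid (a point): Closed jar, 66 mm across, 85 mm high, in the steel tray at the right; the point is half-way up. Leave alone.
- jar_c_mid (a point): Closed jar, 66 mm across, 85 mm high, in the steel tray at the right; the point is half-way up. Leave alone.
- jar_nozzle: Empty open glass jar, 66 mm across, 85 mm high, on the drip tray under the nozzle; origin at the centre of its underside. Leave alone.
- jar_empty: Empty open glass jar, 66 mm across, 85 mm high, on the table in front of the filler at the left; origin at the centre of its underside. Leave alone.
- spare_seal: Spare blue seal ring, 92 mm across, 6 mm high, flat on the table in front of the filler at the left; origin at the centre of its underside. Leave alone.
- spoon: Steel spoon, 190 mm long, lying on the table in front at the right. Leave alone.

How it is judged:
On the way, in this order (a step that is already met when the one before it is completed fails the run):
1. the screw has been turned backward to the start of the thread and has dropped into it (value of joint screw_turn below 0.15 rad and value of joint screw_depth above 0.0028 m), for 0.2 s.
2. the screw has been turned forward one turn in the thread (value of joint screw_turn above 5.38 rad and value of joint screw_depth above 0.0069 m), for 0.2 s.
At the end, for the whole second after the job is handed in: The screw stands one turn (give or take 0.9 rad, about 50 degrees) past the start of the thread, sunk 6.9 to 9.2 mm, not turning, with the fingers still gripping its knob (more than 2 N, the grasp point within 30 mm of the knob's centre) (all of step 2 and value of joint screw_turn below 7.18 rad and value of joint screw_depth below 0.0092 m and velocity of joint screw_turn between -0.2 and 0.2 rad/s and contact force between the fingers and cover_screw above 2 N and distance between the grasp point and cover_screw below 0.03 m); the arm keeps its last pose, push and grip.
It fails at once if the screw was lifted out (more than 4 mm above the thread) (value of joint screw_depth below -0.004 m).
It fails at once if a jar, the spoon or the spare seal was moved by more than 20 mm (distance of any of jar_scale_mid, jar_a_mid, jar_b_mid, jar_c_mid, jar_nozzle, jar_empty, spare_seal, spoon from where it was at the start of the episode above 0.02 m).
It also fails if it takes over 69 s, if anything falls off the work surface, if the arm or the gripper's body presses on something with over 40 N, if the wrist force passes 120 N, or if a joint passes its speed limit or range.

## Working session

There is one attempt and no reset: what is moved stays moved. The work goes in short steps, Python scripts to look and compute and a shell command to move; the robot and the scene stay as the last step left them, time stands still between calls to the robot, and variables do not carry over. Pictures are saved under pics/ and viewed, at most 10 in all, crops included, and the job is handed in when it is done.

```bash
mkdir -p pics
cat > h.py <<'E'
import numpy as np, cv2
from scipy.spatial.transform import Rotation as R
from workcell import manip
def ray(cam,px):
    c=manip.get_calibration(cam); q=R.from_quat(c["orientation"])
    d=np.array([(px[0]-c["cx"])/c["fx"],-(px[1]-c["cy"])/c["fy"],-1.])
    return np.array(c["xyz"]),q.apply(d)
def at_z(cam,px,z):
    o,d=ray(cam,px); return o+d*(z-o[2])/d[2]
def save(cam,name):
    p,d=manip.camera(cam); cv2.imwrite(f"pics/{name}.png",p[:,:,::-1]); return p,d
E
python3 - <<'E'
from h import *
for c in("scene","top"):
    p,d=save(c,c+"1"); k=manip.get_calibration(c); print(c,k)
    for t in("cover_screw","screw_hole","pump_head","filler"):
        for r in manip.tip_of(t,c)[:2]:
            z={"cover_screw":.226,"screw_hole":.1845,"pump_head":.123,"filler":0}[t]
            print(t,r,at_z(c,r["pixel"],z).round(4))
    print(manip.find_in("cover_screw",c)[:3])
o=manip.get_obs();print(o)
E
```

```text
scene {'fx': 396.8896668529207, 'fy': 396.8896668529207, 'cx': 258.11345898458814, 'cy': 194.9233102021094, 'xyz': array([0.97270596, 0.88527486, 1.00180037]), 'orientation': array([0.11425747, 0.41910296, 0.87465564, 0.2151173 ])}
cover_screw {'pixel': [234.8, 164.4], 'p': 0.45} [ 0.4909 -0.1533  0.226 ]
screw_hole {'pixel': [234.7, 178.3], 'p': 0.89} [ 0.5026 -0.1314  0.1845]
pump_head {'pixel': [227.7, 198.6], 'p': 0.74} [ 0.5411 -0.11    0.123 ]
filler {'pixel': [331.3, 266.2], 'p': 0.74} [0.3233 0.2296 0.    ]
filler {'pixel': [365.8, 289.4], 'p': 0.66} [0.2838 0.3573 0.    ]
[{'box': [231.2, 165.6, 242.8, 178.3], 'p': 0.68}]
top {'fx': 406.1675693057185, 'fy': 406.1675693057185, 'cx': 258.66645191305685, 'cy': 192.30322255183032, 'xyz': array([ 0.12886463, -0.0109522 ,  1.76906623]), 'orientation': array([-0.07023724,  0.07477918,  0.71217105, -0.69446901])}
cover_screw {'pixel': [287.2, 183.1], 'p': 0.45} [ 0.4842 -0.1373  0.226 ]
screw_hole {'pixel': [380.2, 175.0], 'p': 0.29} [ 0.5179 -0.5164  0.1845]
screw_hole {'pixel': [120.7, 193.7], 'p': 0.2} [0.4668 0.5232 0.1845]
pump
[... 232 characters left out ...]
569,  0.33219359, -0.06468704,  1.46014821,  0.02162962,
        1.34990746, -0.08851702]), 'joint_velocities': array([-2.05465167e-06, -6.08010476e-04,  1.00252900e-03, -5.10342296e-04,
       -8.16223581e-04, -1.16302710e-03, -2.74923317e-04]), 'tau': array([-1.19157288e-03, -6.24928164e+01,  4.86671983e-02, -3.91701937e+01,
        1.64310553e-02,  1.90132734e-03, -1.11811897e-05]), 'position': array([0.2351763 , 0.57906296, 0.24531846]), 'ee_rot': array([1.91705499e-01, 9.81452496e-01, 1.78724231e-05, 1.28157332e-05]), 'ft_force': array([-0.84941592,  1.07998499, -0.07927269]), 'torque': array([-0.0205758 ,  0.02318436,  0.02268124]), 'grasp_force': 0.0, 'grip_width': 0.9990001439600018}
```

View pics/top1.png

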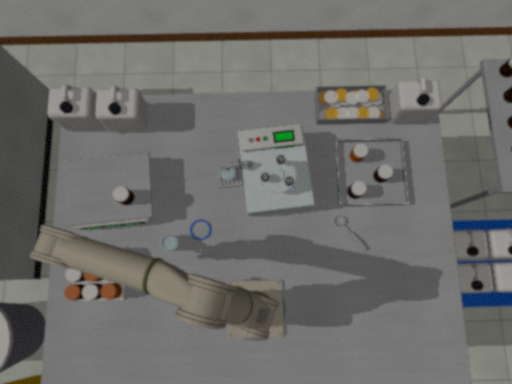

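View pics/scene1.png

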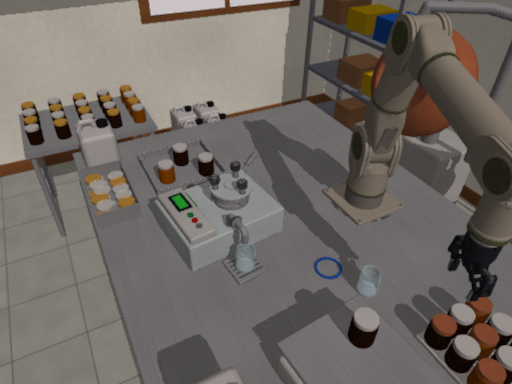

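The top view shows three knobs near (265,178), (281,160) and (289,181). In the scene view they are near (235,168), (215,181) and (242,186). I'll zoom in and use depth to see which one is loose.

Run:
```python
from h import *
ims=[]
for c,(u,v) in(("scene",(230,182)),("top",(277,175))):
    p,d=manip.camera(c); a=p[v-32:v+32,u-40:u+40,::-1]
    ims.append(cv2.resize(a,(640,512) if 0 else (400,320),interpolation=cv2.INTER_CUBIC))
    k=manip.get_calibration(c);q=R.from_quat(k["orientation"])
    vv,uu=np.mgrid[v-32:v+32,u-40:u+40]; z=d[v-32:v+32,u-40:u+40]
    P=q.apply(np.stack([(uu-k["cx"])/k["fx"]*z,-(vv-k["cy"])/k["fy"]*z,-z],-1).reshape(-1,3))+k["xyz"]
    m=(P[:,2]>.205)&(P[:,2]<.26)
    M=m.reshape(z.shape).astype(np.uint8); n,l,s,cc=cv2.connectedComponentsWithStats(M)
    for i in range(1,n):
        s_=P[(l==i).ravel()]; print(c,len(s_),(cc[i]+[u-40,v-32]).round(1),np.median(s_,0).round(4),"top",np.percentile(s_[:,2],[50,75,90]).round(4))
cv2.imwrite("pics/c1.png",np.hstack(ims))
```

```text
scene 96 [235.4 165.9] [ 0.4969 -0.1354  0.2334] top [0.2334 0.2371 0.2393]
scene 1 [235. 173.] [ 0.5002 -0.1331  0.2052] top [0.2052 0.2052 0.2052]
scene 99 [214.5 178.9] [ 0.5875 -0.1073  0.2278] top [0.2278 0.2302 0.231 ]
scene 103 [242.1 183.3] [ 0.5168 -0.0448  0.2261] top [0.2261 0.2298 0.2315]
top 67 [280.1 159.1] [ 0.5815 -0.1128  0.2266] top [0.2266 0.23   0.2329]
top 66 [264.5 176.9] [ 0.5109 -0.0495  0.2272] top [0.2272 0.2296 0.2327]
top 68 [288.5 180.8] [ 0.4906 -0.1421  0.2351] top [0.2351 0.2383 0.2405]
```

View pics/c1.png

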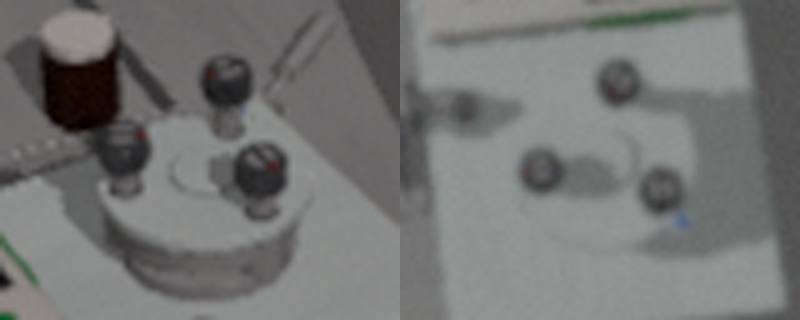

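The loose screw is the one beside the blue mark, at scene (235,166) and top (288,181). Its top is about 8 mm above the others, and its axis is near (0.4935, -0.1395). It sits 95 mm from each of the other two and 55 mm from their centre, which matches the given sizes. I'll go above it.

```bash
python3 -m pendant '[[0,0,-1.4,0,0,0,1],[-6.1,-3.6,-1.4,0,0,0,1],[-6.1,-3.6,-1.4,0,0,0,1],[-6.1,-3.6,-1.4,0,0,0,1],[-6.1,-3.6,-1.4,0,0,0,1],[-6.1,-3.6,-1.4,0,0,0,1],[-10.2,-11.4,-1.4,0,0,0,1],[-10.2,-11.4,-1.4,0,0,0,1],[-10.2,-11.4,-1.4,0,0,0,1],[-10.2,-11.4,-1.4,0,0,0,1]]' 20
python3 -m pendant '[[0,0,0,0,0,0,1],[0,0,0,0,0,-1,1],[0,0,0,0,0,-2,1],[0,0,0,0,0,-2,1],[0,0,0,0,0,-2,1],[0,0,0,0,0,-2,1],[0,0,0,0,0,-2,1],[0,0,0,0,0,-2,1],[0,0,0,0,0,-2,1],[0,0,0,0,0,-2,1]]'
python3 -c "
from h import *
o=manip.get_obs();print(o['joint_pos'].round(3),o['position'],R.from_quat(o['ee_rot']).as_matrix().round(3))"
```

```text
clock: 1.95
position: [0.4606, 0.0812, 0.3152]
ee_rot: [0.192, 0.981, 0.0, 0.0]
ft_force: [1.0, -1.3, 0.1]
grip_width: 0.997
grasp_force: 0.0
clock: 3.2
position: [0.4607, 0.0833, 0.3149]
ee_rot: [0.053, 0.999, 0.0, 0.0]
ft_force: [-0.5, 0.1, -0.1]
grip_width: 1.002
grasp_force: 0.0
[-0.639 -0.068  0.347  1.76   0.023  1.445  1.168] [0.4606532  0.08328646 0.3148966 ] [[-0.994  0.106  0.   ]
 [ 0.106  0.994  0.   ]
 [-0.     0.    -1.   ]]
```

```bash
python3 -m pendant '[[-1.1,-4.35,0,0,0,0,1],[-1.1,-4.35,0,0,0,0,1],[-1.1,-4.35,0,0,0,0,1],[-1.1,-4.35,0,0,0,0,1],[-1.1,-4.35,0,0,0,0,1],[-1.1,-4.35,0,0,0,0,1],[-1.1,-4.35,0,0,0,0,1],[-1.1,-4.35,0,0,0,0,1],[-1.1,-4.35,0,0,0,0,1],[-1.1,-4.35,0,0,0,0,1]]'
python3 -c "
from h import *
o=manip.get_obs();print(o['joint_pos'].round(3))"
python3 -m pendant '[[0,0,0,0,0,1,1],[0,0,0,0,0,2,1],[0,0,0,0,0,3,1],[0,0,0,0,0,4,1],[0,0,0,0,0,4,1],[0,0,0,0,0,4,1],[0,0,0,0,0,4,1],[0,0,0,0,0,4,1],[0,0,0,0,0,4,1],[0,0,0,0,0,4,1]]'
python3 -c "
from h import *
o=manip.get_obs();print(o['joint_pos'].round(3),o['position'],R.from_quat(o['ee_rot']).as_matrix().round(3))
for c in('scene','top'):
  p,d=save(c,c+'2')
  if c=='scene': cv2.imwrite('pics/c2.png',cv2.resize(p[110:230,150:310,::-1],(800,600),interpolation=cv2.INTER_CUBIC))
"
```

```text
clock: 4.45
position: [0.4922, -0.1386, 0.3149]
ee_rot: [0.053, 0.999, 0.0, 0.0]
ft_force: [-0.6, 0.4, -0.8]
grip_width: 0.996
grasp_force: 0.0
[-0.414  0.032  0.622  1.674 -0.019  1.442  1.674]
clock: 5.7
position: [0.4922, -0.1388, 0.3149]
ee_rot: [0.326, 0.945, 0.0, -0.0]
ft_force: [-0.2, 0.1, -0.3]
grip_width: 0.999
grasp_force: 0.0
[-0.424  0.032  0.632  1.674 -0.019  1.442  1.116] [ 0.49220535 -0.13882137  0.3148542 ] [[-0.787  0.617  0.   ]
 [ 0.617  0.787  0.   ]
 [ 0.     0.    -1.   ]]
```

View pics/c2.png

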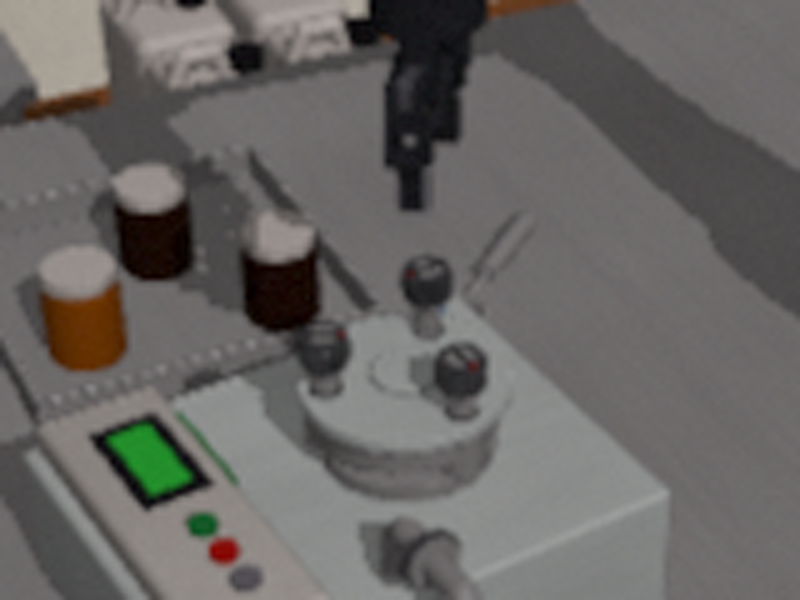

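The gripper hangs over the loose knob, which is at crop (427,280). Forward (+az) lowers joint 7, so I'll turn it to about 0 before gripping, which leaves room for the backward stroke. Then I'll descend.

```bash
python3 -m pendant '[[-0.03,0,0.2,0,0,1.3,1],[-0.03,0,0.4,0,0,2.6,1],[-0.03,0,0.6,0,0,3.9,1],[-0.03,0,0.8,0,0,5.2,1],[-0.03,0,0.8,0,0,6.5,1],[-0.03,0,0.8,0,0,7.8,1],[-0.03,0,1.0,0,0,7.8,1],[-0.03,0,1.3,0,0,7.8,1],[-0.03,0,1.6,0,0,7.8,1],[-0.03,0,1.84,0,0,7.8,1]]'
python3 -m pendant '[[0,0,0,0,0,0,1],[0,0,0,0,0,0,0.2],[0,0,0,0,0,0,-0.4],[0,0,0,0,0,0,-1],[0,0,0,0,0,0,-1],[0,0,0,0,0,0,-1],[0,0,0,0,0,0,-1],[0,0,0,0,0,0,-1],[0,0,0,0,0,0,-1],[0,0,0,0,0,0,-1]]' 30
python3 -c "
from h import *
o=manip.get_obs();print(o['joint_pos'].round(3),o['position'],R.from_quat(o['ee_rot']).as_matrix().round(3),o['torque'])
p,d=save('scene','s3');cv2.imwrite('pics/c3.png',cv2.resize(p[140:215,180:280,::-1],(800,600),interpolation=cv2.INTER_CUBIC))
"
```

```text
clock: 7.05
position: [0.493, -0.1397, 0.2214]
ee_rot: [0.768, 0.64, -0.0, -0.0]
ft_force: [0.2, 0.4, 0.3]
grip_width: 0.998
grasp_force: 0.0
clock: 8.3
position: [0.4944, -0.1399, 0.2236]
ee_rot: [0.769, 0.639, 0.001, 0.001]
ft_force: [4.4, -1.1, 0.9]
grip_width: 0.386
grasp_force: 31.8
[-0.436  0.096  0.668  1.815 -0.063  1.25   0.066] [ 0.49440051 -0.13993     0.22357037] [[ 0.182  0.983  0.003]
 [ 0.983 -0.182 -0.   ]
 [ 0.     0.003 -1.   ]] [-0.24528857 -1.06016617  0.06247759]
```

View pics/c3.png

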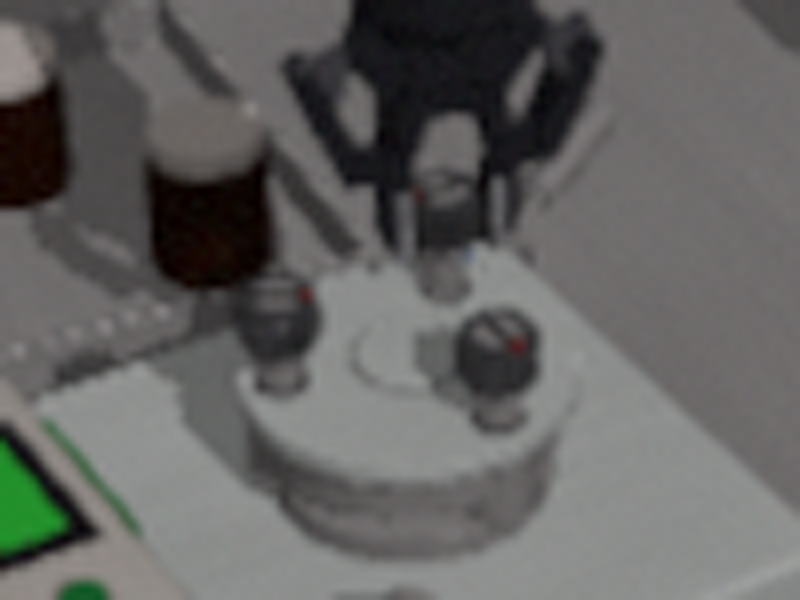

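The fingers are on the loose knob at crop (447,200). The red spot is at its left, and the opening of about 33 mm fits the 34 mm knob. I'll turn it backward with a light downward push.

```bash
python3 -m pendant '[[0,0.03,0.01,0,0,0,-1],[0,0.03,0.02,0,0,-0.8,-1],[0,0.03,0.02,0,0,-1.6,-1],[0,0.03,0.02,0,0,-2.4,-1],[0,0.03,0.02,0,0,-3.2,-1],[0,0.03,0.02,0,0,-4,-1],[0,0.03,0.02,0,0,-4.8,-1],[0,0.03,0.02,0,0,-5.4,-1],[0,0.03,0.02,0,0,-5.4,-1],[0,0.03,0.02,0,0,-5.4,-1]]' 40
python3 -c "
from h import *
o=manip.get_obs();print(o['joint_pos'].round(3),o['position'],R.from_quat(o['ee_rot']).as_matrix().round(3)[0],o['torque'])"
```

```text
clock: 9.6
position: [0.4908, -0.1407, 0.2202]
ee_rot: [0.48, 0.877, -0.002, -0.004]
ft_force: [-15.8, -1.3, 2.0]
grip_width: 0.381
grasp_force: 43.4
[-0.391  0.099  0.623  1.816 -0.06   1.255  0.818] [ 0.49077216 -0.14073845  0.22016519] [-0.539  0.843 -0.009] [-0.28858447  3.16658311 -0.04339215]
```

```bash
python3 -c "
from h import *
p,d=save('scene','s4');cv2.imwrite('pics/c4.png',cv2.resize(p[140:215,180:280,::-1],(800,600),interpolation=cv2.INTER_CUBIC))
o=manip.get_obs();print(o['position'],o['ft_force'],o['torque'],o['clock'])
"
```

```text
[ 0.49075303 -0.14075709  0.22015575] [-15.89391794  -1.38528519   1.56063807] [-0.21921688  3.22882021 -0.06980156] 9.65
```

View pics/c4.png

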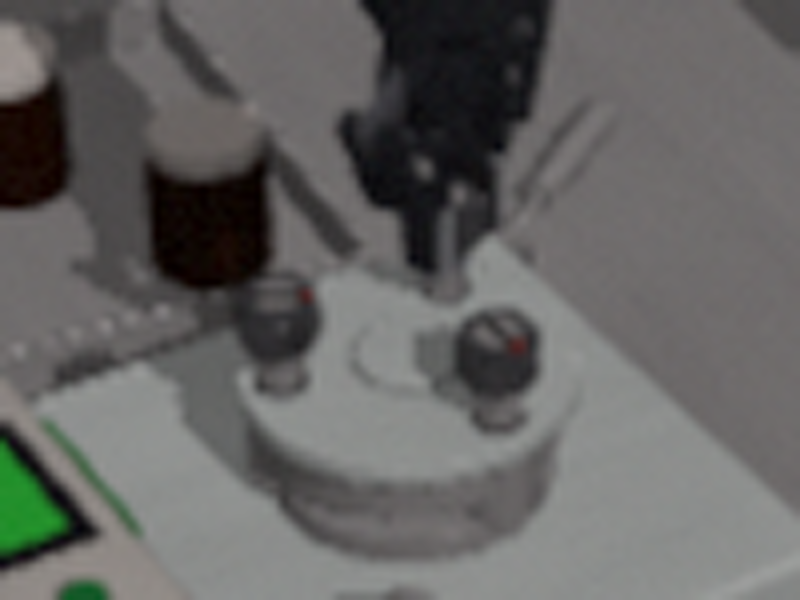

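Turning produced 16 N of side force, so the grip is probably off-centre along the pads. I'll let go, then regrip at this yaw to self-centre along the new closing line.

```bash
python3 -m pendant '[[0,0,-0.02,0,0,0,0.2],[0,0,-0.02,0,0,0,0.2],[0,0,-0.02,0,0,0,0.2],[0,0,-0.02,0,0,0,0.2],[0,0,-0.02,0,0,0,0.2],[0,0,-0.02,0,0,0,0.2],[0,0,-0.02,0,0,0,0.2],[0,0,-0.02,0,0,0,0.2],[0,0,-0.02,0,0,0,0.2],[0,0,-0.02,0,0,0,0.2]]' 20
python3 -c "
from h import *
o=manip.get_obs();print(o['joint_pos'].round(3),o['position'],R.from_quat(o['ee_rot']).as_matrix().round(3)[0],o['ft_force'])"
python3 -m pendant '[[0,0,0,0,0,0,-0.2],[0,0,0,0,0,0,-1],[0,0,0,0,0,0,-1],[0,0,0,0,0,0,-1],[0,0,0,0,0,0,-1],[0,0,0,0,0,0,-1],[0,0,0,0,0,0,-1],[0,0,0,0,0,0,-1],[0,0,0,0,0,0,-1],[0,0,0,0,0,0,-1]]' 20
python3 -c "
from h import *
o=manip.get_obs();print(o['joint_pos'].round(3),o['position'],R.from_quat(o['ee_rot']).as_matrix().round(3)[0],o['ft_force'])"
```

```text
clock: 10.9
position: [0.4949, -0.14, 0.2229]
ee_rot: [0.479, 0.878, 0.0, -0.0]
ft_force: [-0.1, 0.0, 1.8]
grip_width: 0.599
grasp_force: 0.0
[-0.392  0.098  0.622  1.811 -0.06   1.251  0.817] [ 0.49485106 -0.14002208  0.22287129] [-0.54   0.842  0.   ] [-0.09014318  0.04475611  1.75728348]
clock: 12.15
position: [0.4921, -0.1427, 0.223]
ee_rot: [0.481, 0.877, -0.002, -0.002]
ft_force: [-16.5, -6.4, 13.2]
grip_width: 0.388
grasp_force: 19.4
[-0.39   0.097  0.624  1.812 -0.057  1.256  0.817] [ 0.49210127 -0.14269977  0.22304403] [-0.537  0.843 -0.005] [-16.54681405  -6.38501281  13.15913123]
```

Both grips give the same axis, (0.4935, -0.1448), so I was 5 mm off in y. I'll let go, shift and regrip.

```bash
python3 -m pendant '[[0,0,0,0,0,0,0.1],[0,0,0,0,0,0,0.1],[0,0,0,0,0,0,0.1],[-0.066,-0.075,-0.01,0,0,0,0.1],[-0.066,-0.075,-0.01,0,0,0,-0.2],[-0.066,-0.075,-0.01,0,0,0,-1],[-0.066,-0.075,-0.01,0,0,0,-1],[-0.066,-0.075,-0.01,0,0,0,-1],[-0.066,-0.075,-0.01,0,0,0,-1],[-0.066,-0.075,-0.01,0,0,0,-1]]' 30
python3 -m pendant '[[0,0,0.01,0,0,-0.8,-1],[0,0,0.01,0,0,-1.6,-1],[0,0,0.01,0,0,-2.0,-1],[0,0,0.01,0,0,-2.0,-1],[0,0,0.01,0,0,-2.0,-1],[0,0,0.01,0,0,-2.0,-1],[0,0,0.01,0,0,-2.0,-1],[0,0,0.01,0,0,-2.0,-1],[0,0,0.01,0,0,-2.0,-1],[0,0,0.01,0,0,-2.0,-1]]'
python3 -c "
from h import *
o=manip.get_obs();print(o['joint_pos'].round(3),o['position'],o['ft_force'],o['torque'])"
```

```text
clock: 13.4
position: [0.4935, -0.1452, 0.2235]
ee_rot: [0.48, 0.877, -0.0, 0.0]
ft_force: [-1.6, -3.9, 5.3]
grip_width: 0.385
grasp_force: 29.7
clock: 14.65
position: [0.4935, -0.1452, 0.2236]
ee_rot: [0.353, 0.936, 0.0, 0.0]
ft_force: [-4.3, -3.6, 10.5]
grip_width: 0.386
grasp_force: 30.3
[-0.37   0.097  0.609  1.809 -0.059  1.252  1.105] [ 0.49352801 -0.14520387  0.22359063] [-4.34653445 -3.61117756 10.50442297] [-0.69482563  0.95203769 -0.05791781]
```

```bash
for i in 1; do python3 -m pendant '[[0,0,0,0,0,-0.7,-1],[0,0,0,0,0,-1.4,-1],[0,0,0,0,0,-2.0,-1],[0,0,0,0,0,-2.5,-1],[0,0,0,0,0,-2.5,-1],[0,0,0,0,0,-2.5,-1],[0,0,0,0,0,-2.5,-1],[0,0,0,0,0,-2.5,-1],[0,0,0,0,0,-2.5,-1],[0,0,0,0,0,-2.5,-1]]'; done
```

```text
clock: 15.9
position: [0.4935, -0.1452, 0.2238]
ee_rot: [0.185, 0.983, 0.0, 0.0]
ft_force: [-5.0, -3.6, 13.2]
grip_width: 0.386
grasp_force: 30.4
```

```bash
python3 -m pendant '[[0,0,0,0,0,-0.7,-1],[0,0,0,0,0,-1.4,-1],[0,0,0,0,0,-2.0,-1],[0,0,0,0,0,-2.5,-1],[0,0,0,0,0,-2.5,-1],[0,0,0,0,0,-2.5,-1],[0,0,0,0,0,-2.5,-1],[0,0,0,0,0,-2.5,-1],[0,0,0,0,0,-2.5,-1],[0,0,0,0,0,-2.5,-1]]'; python3 -c "
from h import *
o=manip.get_obs();print(o['joint_pos'].round(3),o['position'],o['ft_force'],o['torque'])"
```

```text
clock: 17.15
position: [0.4935, -0.1452, 0.224]
ee_rot: [0.012, 1.0, 0.0, 0.0]
ft_force: [-6.5, -2.6, 13.5]
grip_width: 0.385
grasp_force: 30.6
[-0.333  0.096  0.569  1.807 -0.055  1.253  1.798] [ 0.49352091 -0.1452277   0.22398711] [-6.50611335 -2.60263274 13.54326569] [-0.62668356  1.30161576 -0.00266986]
```

```bash
python3 -m pendant '[[0,0,0,0,0,-0.7,-1],[0,0,0,0,0,-1.4,-1],[0,0,0,0,0,-2.0,-1],[0,0,0,0,0,-2.5,-1],[0,0,0,0,0,-2.5,-1],[0,0,0,0,0,-2.5,-1],[0,0,0,0,0,-2.5,-1],[0,0,0,0,0,-2.5,-1],[0,0,0,0,0,-2.5,-1],[0,0,0,0,0,-2.5,-1]]'; python3 -c "
from h import *
o=manip.get_obs();print(o['joint_pos'].round(3),o['position'],o['ft_force'],o['torque'])"
```

```text
clock: 18.4
position: [0.4935, -0.1452, 0.2242]
ee_rot: [-0.162, 0.987, 0.0, 0.0]
ft_force: [-7.5, -2.7, 15.7]
grip_width: 0.383
grasp_force: 30.8
[-0.315  0.096  0.549  1.806 -0.053  1.253  2.146] [ 0.49354355 -0.14522215  0.22418052] [-7.5400194  -2.68535632 15.65837169] [-0.62287977  1.55473455 -0.06564459]
```

```bash
python3 -m pendant '[[0,0,0,0,0,-0.7,-1],[0,0,0,0,0,-1.4,-1],[0,0,0,0,0,-2.0,-1],[0,0,0,0,0,-2.7,-1],[0,0,0,0,0,-2.7,-1],[0,0,0,0,0,-2.7,-1],[0,0,0,0,0,-2.7,-1],[0,0,0,0,0,-2.7,-1],[0,0,0,0,0,-2.7,-1],[0,0,0,0,0,-2.7,-1]]'; python3 -c "
from h import *
o=manip.get_obs();print(o['joint_pos'].round(3),o['position'],o['ft_force'],o['torque'])
p,d=save('scene','s5');cv2.imwrite('pics/c5.png',cv2.resize(p[140:215,180:280,::-1],(800,600),interpolation=cv2.INTER_CUBIC))"
```

```text
clock: 19.65
position: [0.4935, -0.1453, 0.2243]
ee_rot: [-0.344, 0.939, 0.0, 0.0]
ft_force: [-8.3, -2.7, 17.4]
grip_width: 0.388
grasp_force: 31.0
[-0.295  0.095  0.528  1.805 -0.051  1.254  2.52 ] [ 0.49348603 -0.14525828  0.2243454 ] [-8.32955492 -2.71300483 17.36170457] [-0.46946723  1.83864818 -0.06438653]
```

View pics/c5.png

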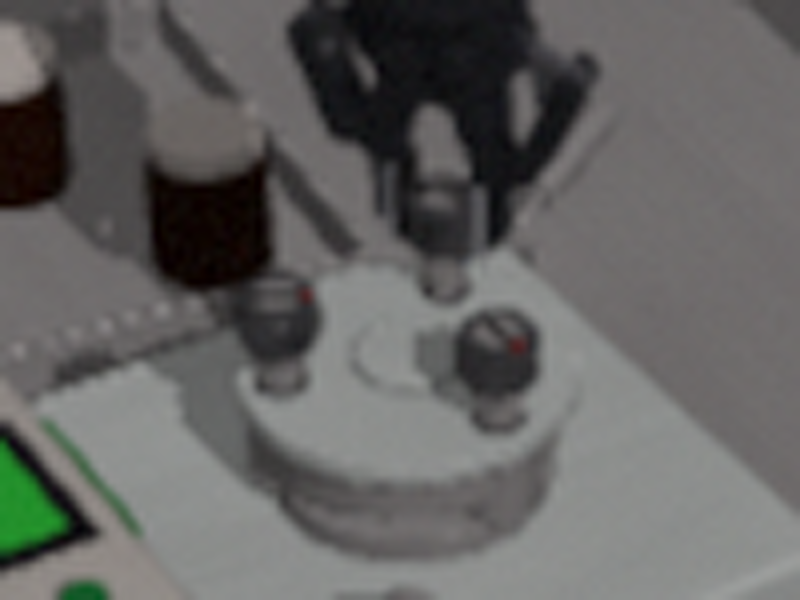

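It hasn't dropped yet: z is still climbing along the ridge and the push is holding. The knob is at crop (443,205), and the red spot has turned to the hidden side. Joint 7 is near its limit, so I'll regrip 45° further forward and carry on backward.

```bash
python3 -m pendant '[[0,0,0,0,0,0,0],[0,0,0,0,0,0,0],[0,0,-0.02,0,0,1.3,0],[0,0,-0.02,0,0,2.6,0],[0,0,-0.02,0,0,3.9,0],[0,0,-0.02,0,0,5.2,0],[0,0,-0.02,0,0,6,0],[0,0,-0.02,0,0,6,-0.3],[0,0,-0.02,0,0,6,-1],[0,0,-0.02,0,0,6,-1]]' 30
python3 -m pendant '[[0,0,0,0,0,0,-1],[0,0,0,0,0,0,-1],[0,0,0,0,0,0,-1],[0,0,0.02,0,0,-0.6,-1],[0,0,0.02,0,0,-1.2,-1],[0,0,0.02,0,0,-1.8,-1],[0,0,0.02,0,0,-2,-1],[0,0,0.02,0,0,-2,-1],[0,0,0.02,0,0,-2,-1],[0,0,0.02,0,0,-2,-1]]'
python3 -c "
from h import *
o=manip.get_obs();print(o['joint_pos'].round(3),o['position'],o['ft_force'],o['torque'])"
```

```text
clock: 20.95
position: [0.4933, -0.1452, 0.2238]
ee_rot: [0.067, 0.998, -0.0, -0.0]
ft_force: [-1.0, -5.3, 1.3]
grip_width: 0.383
grasp_force: 29.8
clock: 22.2
position: [0.4934, -0.1453, 0.2238]
ee_rot: [-0.072, 0.997, 0.0, 0.0]
ft_force: [-5.6, -4.0, 10.2]
grip_width: 0.385
grasp_force: 30.7
[-0.323  0.096  0.559  1.807 -0.054  1.253  1.965] [ 0.49337708 -0.14526134  0.22375602] [-5.55419477 -4.0190649  10.23029173] [-0.81533583  1.2795779   0.0050562 ]
```

```bash
python3 -m pendant '[[0,0,0,0,0,-0.6,-1],[0,0,0,0,0,-1.2,-1],[0,0,0,0,0,-1.8,-1],[0,0,0,0,0,-2,-1],[0,0,0,0,0,-2,-1],[0,0,0,0,0,-2,-1],[0,0,0,0,0,-2,-1],[0,0,0,0,0,-2,-1],[0,0,0,0,0,-2,-1],[0,0,0,0,0,-2,-1]]'
python3 -c "
from h import *
o=manip.get_obs();print(o['joint_pos'].round(3),o['position'],o['ft_force'],o['torque'])"
```

```text
clock: 23.45
position: [0.4934, -0.1453, 0.2239]
ee_rot: [-0.21, 0.978, 0.0, 0.0]
ft_force: [-6.4, -4.4, 11.7]
grip_width: 0.385
grasp_force: 30.8
[-0.309  0.096  0.543  1.807 -0.052  1.253  2.243] [ 0.4933747  -0.14530141  0.22388384] [-6.3598157  -4.41310298 11.73749777] [-0.70253331  1.45133185 -0.05260215]
```

Run:
```python
from h import *
p,d=save("scene","s6")
for n in("scene1","s3","s4","s5","s6"):
    im=cv2.imread(f"pics/{n}.png").astype(float)
    print(n,im[160:182,233:238].mean((1,2)).round(0).astype(int))
def H(d,us,vs):
    return [float(at) for at in ()]
k=manip.get_calibration("scene");q=R.from_quat(k["orientation"])
vv,uu=np.mgrid[155:185,225:248]; z=d[155:185,225:248]
P=q.apply(np.stack([(uu-k["cx"])/k["fx"]*z,-(vv-k["cy"])/k["fy"]*z,-z],-1).reshape(-1,3))+k["xyz"]
print((P[:,2].reshape(z.shape)[:,5:16]*1000).round(0).astype(int))
cv2.imwrite('pics/c6.png',cv2.resize(np.hstack([cv2.imread(f"pics/{n}.png")[155:185,222:252] for n in("scene1","s3","s5","s6")]),(800,200),interpolation=cv2.INTER_NEAREST))
```

```text
scene1 [103  80  71  74  80  67  43  35  34  35  38  65  81  88  91  89  89 100
 127 136 125 101]
s3 [105  81  72  76  81  68  45  38  34  35  38  66  82  91  93  89  89 102
 129 138 127 103]
s4 [ 31  35  35  41  47  43  48  54  54  54  55  56  59  64  80  88  90 102
 129 139 127 103]
s5 [108  95  70  53  74  77  57  44  38  39  41  45  70  91  94  89  81  93
 127 139 127 103]
s6 [ 75  63  54  50  59  62  54  50  48  48  49  48  63  85  93  90  83  94
 127 138 127 103]
[[ 265  261  256  258    7  286  285  288  289  281  282]
 [ 258  259  252   -5    3  280  282  282  283  282  279]
 [ 256  255  252  248    5    2  275  279  281  279  278]
 [ 254  251  250  247   -5    2    0  270  272  274   -1]
 [ 248  245  246  244    3   -1    4  264  268  272  268]
 [ 245  245  240  240    0   -4    5  264  262  267  268]
 [ 242  242  239  234  236  235  235  257  261  266  261]
 [ 237  237  235  236  237  234  232  237  252  259  260]
 [ 234  233  236  237  234  236  237  247  254  254  256]
 [ 231  233  237  235  235  235  233  245  245  246  247]
 [ 225  232  234  230  234  234  235  241  244
[... 414 characters left out ...]
84]
 [ 186  188  184  195  200  198  202  199  198  182  175]
 [ 182  185  185  194  195  195  195  196  193  186  187]
 [ 186  182  184  190  192  192  192  192  190  186  188]
 [ 185  185  185  187  187  189  185  186  185  184  187]
 [ 187  184  186  185  184  184  183  185  184  190  183]
 [ 187  186  187  185  182  185  187  182  187  185  187]
 [ 192  190 1002  186  184  185  181  184  184  230  230]
 [ 191  191  191  190  192  193  187  187  228  231  232]
 [ 191  190  193  191  190  192  193  229  228  231  230]
 [ 193  189  193  191  193  189  189  228  229  231  229]
 [ 190  190  195  188  195  195  193  224  225  231  228]
 [ 196  194  191  192  190  194  190  218  226  227  227]]
```

View pics/c6.png

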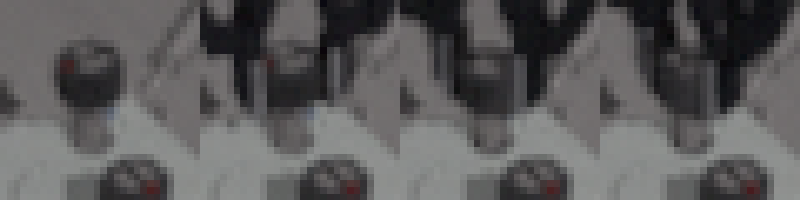

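Comparing the frames, the knob's lower edge went down about 0.9 px (3 mm) between s3 and s5/s6. The screw therefore dropped already, in the first stroke, where z also fell from 0.2236 to 0.2202. I've since been winding it back within the thread by about 2.3 rad, which leaves the turn near -2.4. I'll go forward along the helix with a light push, checking as I go.

```bash
python3 -m pendant '[[0,0,0,0,0,1,-1],[0,0,0.004,0,0,2,-1],[0,0,0.006,0,0,3,-1],[0,0,0.008,0,0,4,-1],[0,0,0.01,0,0,5,-1],[0,0,0.012,0,0,6,-1],[0,0,0.014,0,0,7,-1],[0,0,0.016,0,0,8,-1],[0,0,0.018,0,0,9,-1],[0,0,0.018,0,0,10,-1]]'
python3 -c "
from h import *
o=manip.get_obs();print(o['joint_pos'].round(3),o['position'],o['ft_force'],o['torque'])"
```

```text
clock: 24.75
position: [0.4934, -0.1451, 0.2231]
ee_rot: [0.469, 0.883, 0.0, 0.0]
ft_force: [-5.9, -4.4, 12.3]
grip_width: 0.388
grasp_force: 30.9
[-0.383  0.098  0.624  1.811 -0.061  1.251  0.851] [ 0.49344223 -0.14513761  0.2230541 ] [-5.86485025 -4.44781217 12.32122835] [-0.85726187  1.48177806  0.07518171]
```

```bash
python3 -m pendant '[[0,0,0.002,0,0,1,-1],[0,0,0.004,0,0,2,-1],[0,0,0.006,0,0,3,-1],[0,0,0.008,0,0,4,-1],[0,0,0.01,0,0,5,-1],[0,0,0.01,0,0,5.5,-1],[0,0,0.01,0,0,5.5,-1],[0,0,0.01,0,0,5.5,-1],[0,0,0.01,0,0,5.5,-1],[0,0,0.01,0,0,5.5,-1]]'
python3 -c "
from h import *
o=manip.get_obs();print(o['joint_pos'].round(3),o['position'],o['ft_force'],o['torque'])
save('scene','s7');a=[]
for n in('s3','s5','s7'): a.append(cv2.imread(f'pics/{n}.png')[150:185,220:250])
for n in('s3','s5','s7'):print(cv2.imread(f'pics/{n}.png').astype(float)[160:182,233:238].mean((1,2)).round(0).astype(int))
cv2.imwrite('pics/c7.png',cv2.resize(np.hstack(a),(800,310),interpolation=cv2.INTER_CUBIC))
"
```

```text
clock: 26.0
position: [0.4936, -0.1451, 0.2226]
ee_rot: [0.764, 0.645, 0.0, 0.0]
ft_force: [-5.4, -2.7, 12.6]
grip_width: 0.389
grasp_force: 30.9
[-0.427  0.1    0.671  1.813 -0.066  1.25   0.094] [ 0.4935547  -0.14510687  0.22257814] [-5.44439072 -2.73165306 12.64181198] [-0.6365489   1.30993247 -0.04455169]
[105  81  72  76  81  68  45  38  34  35  38  66  82  91  93  89  89 102
 129 138 127 103]
[108  95  70  53  74  77  57  44  38  39  41  45  70  91  94  89  81  93
 127 139 127 103]
[109 101  76  76  92  81  59  45  35  34  33  40  67  88  93  91  91 102
 129 138 127 103]
```

View pics/c7.png

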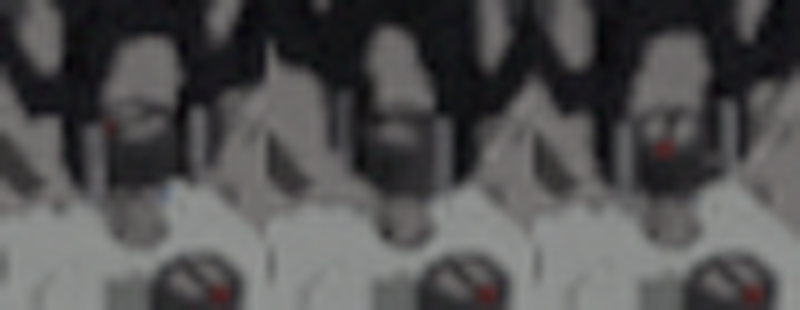

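The red spot is now at the front of the knob and the knob sits lower, so it is in the thread near its start. I'll measure the spot's angle against the start picture.

Run:
```python
from h import *
for n,z in(("scene1",.2374),("s3",.2374),("s7",.2334)):
    im=cv2.imread(f"pics/{n}.png").astype(float)[158:172,226:245]
    w=np.clip(im[:,:,2]-1.25*im[:,:,:2].max(2)-8,0,None); v,u=np.mgrid[158:172,226:245]
    px=[(u*w).sum()/w.sum(),(v*w).sum()/w.sum()]; P=at_z("scene",px,z)
    print(n,np.round(px,2),P.round(4),w.sum(), [ (np.degrees(np.arctan2(P[1]-c[1],P[0]-c[0])).round(0), np.hypot(P[1]-c[1],P[0]-c[0]).round(4)) for c in ((.4935,-.1448),(.4945,-.1400),(.494,-.1424))])
```

```text
scene1 [231.93 164.18] [ 0.5062 -0.1436  0.2374] 13.75 [(np.float64(5.0), np.float64(0.0128)), (np.float64(-17.0), np.float64(0.0123)), (np.float64(-6.0), np.float64(0.0123))]
s3 [232. 164.] [ 0.5055 -0.1445  0.2374] 1.5 [(np.float64(1.0), np.float64(0.012)), (np.float64(-22.0), np.float64(0.0119)), (np.float64(-10.0), np.float64(0.0117))]
s7 [234.23 166.35] [ 0.5024 -0.1336  0.2334] 32.0 [(np.float64(52.0), np.float64(0.0143)), (np.float64(39.0), np.float64(0.0101)), (np.float64(46.0), np.float64(0.0121))]
```

The spot has moved 50–55° anticlockwise from the start, so the turn is about -0.25 and consistent with the hand counts. About 6.5 rad forward remains. The first stroke is 17.5 units (2.44 rad).

```bash
python3 -m pendant '[[0,0,0.002,0,0,1,-1],[0,0,0.004,0,0,2,-1],[0,0,0.006,0,0,3,-1],[0,0,0.008,0,0,4,-1],[0,0,0.01,0,0,5,-1],[0,0,0.012,0,0,6,-1],[0,0,0.014,0,0,7,-1],[0,0,0.016,0,0,8,-1],[0,0,0.018,0,0,9,-1],[0,0,0.018,0,0,10,-1]]'
python3 -m pendant '[[0,0,0.002,0,0,1,-1],[0,0,0.004,0,0,2,-1],[0,0,0.006,0,0,3,-1],[0,0,0.008,0,0,4,-1],[0,0,0.01,0,0,5,-1],[0,0,0.012,0,0,6,-1],[0,0,0.014,0,0,7,-1],[0,0,0.014,0,0,7.5,-1],[0,0,0.014,0,0,7.5,-1],[0,0,0.014,0,0,7.5,-1]]'
python3 -c "
from h import *
o=manip.get_obs();print(o['joint_pos'].round(3),o['position'],o['ft_force'],o['torque'])"
```

```text
clock: 27.3
position: [0.4937, -0.1452, 0.2217]
ee_rot: [1.0, 0.0, 0.001, -0.0]
ft_force: [-5.6, -3.7, 11.8]
grip_width: 0.386
grasp_force: 30.8
clock: 28.55
position: [0.4936, -0.1453, 0.221]
ee_rot: [0.867, -0.498, 0.0, -0.0]
ft_force: [-5.7, -4.3, 13.4]
grip_width: 0.388
grasp_force: 31.0
[-0.587  0.113  0.85   1.821 -0.09   1.246 -2.324] [ 0.49363371 -0.14534621  0.22098972] [-5.7269145  -4.29562118 13.38260014] [-0.83835347  1.27358931 -0.02234428]
```

```bash
python3 -m pendant '[[0,0,0,0,0,0,0.1],[0,0,0,0,0,0,0.1],[0,0,-0.03,0,0,-1.3,0.1],[0,0,-0.03,0,0,-2.6,0.1],[0,0,-0.03,0,0,-3.9,0.1],[0,0,-0.03,0,0,-5.2,0.1],[0,0,-0.03,0,0,-6.5,0.1],[0,0,-0.03,0,0,-7.8,0.1],[0,0,-0.03,0,0,-9.1,0.1],[0,0,-0.03,0,0,-10.4,0.1]]' 30
python3 -m pendant '[[0,0,0,0,0,-1.3,0.1],[0,0,0,0,0,-2.6,0.1],[0,0,0,0,0,-3.9,0.1],[0,0,0,0,0,-5.2,0.1],[0,0,0,0,0,-6.5,0.1],[0,0,0,0,0,-7.8,0.1],[0,0,0,0,0,-9.1,0.1],[0,0,0,0,0,-10.4,0.1],[0,0,0,0,0,-11.7,0.1],[0,0,0,0,0,-13,0.1]]'
python3 -m pendant '[[0,0,0,0,0,-1.3,0.1],[0,0,0,0,0,-2.6,0.1],[0,0,0,0,0,-3.9,0.1],[0,0,0,0,0,-5,0.1],[0,0,0,0,0,-5.6,0.1],[0,0,0,0,0,-5.6,-0.2],[0,0,0,0,0,-5.6,-1],[0,0,0,0,0,-5.6,-1],[0,0,0,0,0,-5.6,-1],[0,0,0,0,0,-5.6,-1]]'
python3 -c "
from h import *
o=manip.get_obs();print(o['joint_pos'].round(3),o['position'],o['ft_force'],o['torque'])"
```

```text
clock: 29.8
position: [0.4935, -0.1442, 0.2211]
ee_rot: [0.978, 0.207, -0.0, -0.0]
ft_force: [-0.3, 0.4, 0.1]
grip_width: 0.547
grasp_force: 0.0
clock: 31.05
position: [0.4935, -0.1442, 0.2211]
ee_rot: [0.439, 0.898, 0.0, -0.0]
ft_force: [0.0, -0.6, -0.1]
grip_width: 0.554
grasp_force: 0.0
clock: 32.3
position: [0.4934, -0.1452, 0.2214]
ee_rot: [0.068, 0.998, -0.0, 0.0]
ft_force: [-0.3, -4.6, 2.9]
grip_width: 0.387
grasp_force: 29.7
[-0.335  0.099  0.571  1.811 -0.056  1.248  1.687] [ 0.49343208 -0.14524072  0.22141194] [-0.32565013 -4.55376449  2.89634343] [-1.11902261  0.20730455  0.01950265]
```

```bash
python3 -m pendant '[[0,-0.01,0.03,0,0,0,-1],[0,-0.01,0.034,0,0,1,-1],[0,-0.01,0.036,0,0,2,-1],[0,-0.01,0.038,0,0,3,-1],[0,-0.01,0.04,0,0,4,-1],[0,-0.01,0.042,0,0,5,-1],[0,-0.01,0.044,0,0,6,-1],[0,-0.01,0.046,0,0,7,-1],[0,-0.01,0.048,0,0,8,-1],[0,-0.01,0.048,0,0,9,-1]]'
python3 -m pendant '[[0,0,0.002,0,0,1,-1],[0,0,0.004,0,0,2,-1],[0,0,0.006,0,0,3,-1],[0,0,0.008,0,0,4,-1],[0,0,0.01,0,0,5,-1],[0,0,0.012,0,0,6,-1],[0,0,0.014,0,0,7,-1],[0,0,0.016,0,0,8,-1],[0,0,0.018,0,0,9,-1],[0,0,0.018,0,0,10,-1]]'
python3 -c "
from h import *
o=manip.get_obs();print(o['joint_pos'].round(3),o['position'],o['ft_force'],o['torque'])"
```

```text
clock: 33.55
position: [0.4935, -0.1452, 0.2203]
ee_rot: [0.643, 0.766, 0.001, -0.0]
ft_force: [-7.7, -2.9, 15.1]
grip_width: 0.388
grasp_force: 30.8
clock: 34.8
position: [0.4936, -0.1452, 0.2194]
ee_rot: [0.985, 0.174, 0.0, -0.0]
ft_force: [-7.1, -1.4, 15.3]
grip_width: 0.387
grasp_force: 30.9
[-0.491  0.107  0.744  1.82  -0.078  1.243 -0.946] [ 0.49357295 -0.14523159  0.21943733] [-7.13824426 -1.43778467 15.31784575] [-0.31615987  1.62945048 -0.00518759]
```

Ten units remain. I'll turn 8 at this pace, finish slowly, then check the red spot's angle.

```bash
python3 -m pendant '[[0,0,0.002,0,0,1.2,-1],[0,0,0.004,0,0,2.4,-1],[0,0,0.006,0,0,3.6,-1],[0,0,0.008,0,0,4.8,-1],[0,0,0.01,0,0,6,-1],[0,0,0.012,0,0,7.2,-1],[0,0,0.014,0,0,8.4,-1],[0,0,0.016,0,0,9.4,-1],[0,0,0.018,0,0,10,-1],[0,0,0.018,0,0,10,-1]]'
python3 - <<'E'
from h import *
o=manip.get_obs();print(o['joint_pos'].round(3),o['position'],o['ft_force'],o['joint_velocities'].round(3))
save("scene","s8")
for n,z in(("s7",.2334),("s8",.2294)):
    im=cv2.imread(f"pics/{n}.png").astype(float)[158:173,226:245]
    w=np.clip(im[:,:,2]-1.25*im[:,:,:2].max(2)-8,0,None); v,u=np.mgrid[158:173,226:245]
    px=[(u*w).sum()/w.sum(),(v*w).sum()/w.sum()]; P=at_z("scene",px,z)
    print(n,np.round(px,2),P.round(4),w.sum())
    print(cv2.imread(f"pics/{n}.png").astype(float)[160:182,233:238].mean((1,2)).round(0).astype(int))
cv2.imwrite('pics/c8.png',cv2.resize(np.hstack([cv2.imread(f'pics/{n}.png')[150:185,220:250] for n in('s3','s7','s8')]),(800,310),interpolation=cv2.INTER_CUBIC))
E
```

```text
clock: 36.05
position: [0.4936, -0.1453, 0.2185]
ee_rot: [0.867, -0.498, 0.0, -0.001]
ft_force: [-8.3, -2.4, 16.6]
grip_width: 0.383
grasp_force: 31.0
[-0.59   0.116  0.855  1.824 -0.094  1.242 -2.322] [ 0.49361893 -0.14526369  0.21852183] [-8.31880886 -2.44530896 16.61465404] [ 0.004  0.    -0.    -0.001  0.001  0.     0.036]
s7 [234.23 166.35] [ 0.5024 -0.1336  0.2334] 32.0
[109 101  76  76  92  81  59  45  35  34  33  40  67  88  93  91  91 102
 129 138 127 103]
s8 [nan nan] [nan nan nan] 0.0
[ 20  19  20  31  51  67  78  69  59  59  59  58  59  78  90  90  90 102
 129 139 127 103]<stdin>:7: RuntimeWarning: invalid value encountered in scalar divide
```

View pics/c8.png

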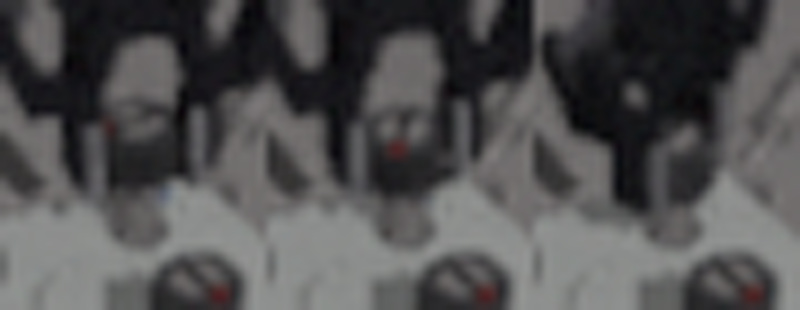

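The knob is lower again, and the near finger now hides its red spot. The hand totals give +6.49 rad from a turn of about -0.25, which is about 6.24 rad. The z travel matches 4 mm a turn throughout, so the depth is about 7.9 mm with the grip at 31 N.

```bash
python3 -c "
from workcell import manip
print(manip.hand_in())"
```

```text
the job is handed in; nothing more can be done
None
```

The job is handed in at about 36 of the 69 s: the screw dropped into the thread, then went forward to about 6.24 rad and 7.9 mm deep (worked out from hand rotation and z travel, as the finger hid its red spot at the end), still gripped at 31 N; after the drop I unknowingly wound it back about 2.3 rad within the thread before going forward, and the hand-in returned no verdict.

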